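# Set up the utensil cup and stand the stirring stick in its notch

### The job

Set the square utensil cup fully home on its round drip tray, over both the central shaft and the small pin. Then take the wooden stick out of the slanted holder and lower it, knob up, into the cup without dropping it, so that it stands on the cup's floor and leans in the notch in the rim. Do not shove or knock over the dropper bottle, balm pot, soap or spice jar standing around.

Things in the scene. Friction and masses are not known exactly. Their poses are not given: they have to be found in the camera images.
- cup: Loose square terracotta cup, 66 x 66 mm outside, 126 mm tall, walls 4 mm, 0.3 kg, inner floor at z = 16 mm. Origin: centre of its underside; z up, x and y square to the walls. The -x wall is notched, the others plain. In the underside two sockets 13.5 mm deep: round, 18 mm diameter, at the origin; 11 x 11 mm at x = -21 mm. Starts upright and empty on the worktop; grip two facing walls from above.
- tray: Fixed round steel drip tray, 110 mm diameter, 6 mm thick. Origin: centre of its underside. On it stand a central shaft (14 mm diameter) and a pin (7 mm) at x = -21 mm; both end in a taper 18 mm above the worktop. The cup is home with its origin 6 mm above this one and its x axis along the tray's; turned otherwise the pin holds it up.
- holder: Fixed stick holder: wooden foot 125 x 85 x 6 mm, origin at the centre of its underside, and a square steel sleeve (17 x 17 mm inside, 110 mm long) leaning 35 degrees from vertical, upper end towards -x; its inner bottom is at x = 45, z = 21 mm.
- cup_notch (a point): Middle of the notch's bottom edge in the cup's -x wall, 114 mm above the cup's underside; the notch is 26 mm wide and 12 mm deep, open at the top.
- tray_pin (a point): Top of the tray's pin; it enters the square socket below the cup's notched side.
- sleeve_mouth (a point): Centre of the sleeve's open upper end. A wire guard, 73 mm wide, lies parallel to the sleeve, 26 mm from its axis on the upper (+x, +z) side, up to 75 mm past the mouth. It covers the stick from straight above: grip with the tool tilted along the stick, fingers at its two sides, and draw it out along its axis.
- stick: Loose turned wooden stirring stick, 200 mm long, shaft 13 mm diameter, with a round knob of 22 mm diameter on the last 20 mm; 0.05 kg. Origin: centre of its foot; z runs along the stick from foot to knob. It starts foot down in the holder's sleeve, its upper 90 mm sticking out.
- stick_foot (a point): Centre of the stick's foot (the plain end).
- stick_mid (a point): Point on the stick's axis 105 mm from the foot; about at the cup's rim when the stick stands in the cup.
- stick_top (a point): End of the stick's knob, 200 mm from the foot.
- dropper_bottle: Bystander: small loose dropper bottle, 34 mm diameter, 102 mm tall; origin at its foot.
- balm_pot: Bystander: loose round balm pot, 58 mm diameter, 50 mm tall; origin at its foot.
- soap_block: Bystander: loose bar of soap, 46 x 64 x 28 mm; origin at its underside.
- spice_jar: Bystander: loose spice jar, 42 mm diameter, 106 mm tall; origin at its foot.
There are look-alikes about, which are no part of the job. There is more than one size of the stick; the one meant has the size given above.

How it is judged:
On the way:
1. The cup is fully home on the tray's shaft and pin, the stick not yet in it (z of cup in the frame of tray below 0.0085 m and horizontal distance between cup and tray below 0.005 m and angle between cup's own z axis and vertical below 0.04 rad and distance between stick_foot and cup above 0.06 m), for 0.3 s.
At the end, for the whole second after the job is handed in: Cup upright and home on the tray (within 2.5 mm in height, 5 mm off centre), notch on the pin side; stick knob up, foot within 16 mm of the cup's floor, at the rim its axis within 12 mm of the notch's middle line, knob end beyond the notched wall; both at rest and released (z of cup in the frame of tray below 0.0085 m and horizontal distance between cup and tray below 0.005 m and angle between cup's own z axis and vertical below 0.04 rad and angle between the x axis of cup and the x axis of tray, either way round below 0.25 rad and z of stick_foot in the frame of cup between 0.01 and 0.032 m and x of stick_mid in the frame of cup between -0.05 and -0.012 m and y of stick_mid in the frame of cup between -0.012 and 0.012 m and x of stick_top in the frame of cup below -0.035 m and z of stick_top in the frame of cup above 0.16 m and linear speed of each of stick, cup below 0.03 m/s); the robot touches nothing.
It fails at once if the stick is dropped into the cup (over 0.6 m/s inside it) (horizontal distance between stick_foot and cup below 0.04 m and z of stick_foot in the frame of cup below 0.11 m and linear speed of stick above 0.6 m/s).
It fails at once if a bystander is shoved more than 30 mm or knocked over (distance of any of dropper_bottle, balm_pot, soap_block, spice_jar from where it was at the start of the episode above 0.03 m or angle between any of dropper_bottle, balm_pot, soap_block, spice_jar's own z axis and vertical above 0.5 rad).
It also fails if it takes over 72 s, if anything falls off the work surface, if the arm or the gripper's body presses on something with over 40 N, if the wrist force passes 120 N, or if a joint passes its speed limit or range.

### The arm

A 6-joint arm with a two-finger parallel gripper is mounted at the origin on the work surface; the furniture and walls round the work are solid. World frame = base frame: x ahead of the robot, y to its left, z up, the work surface at z = 0. Lengths are in m, angles in rad, forces in N, time in s.
With the tool pointing down it reaches from about 0.375 to 0.925 m from the base axis. Payload 5.7 kg.
Tool frame: the origin (TCP) lies midway between the tips of the shut fingers; the grasp point (between the pads) lies 19 mm behind it; z points along the fingers, y is the line along which they close (so a half turn about z gives the same grasp; the last joint's range is limited). The gripper opens to 85 mm and grips with 20 to 120 N. Pads are 22 mm wide; open, the fingers measure 114 mm over their backs; the gripper's body (76 mm by 85 mm) begins 54 mm behind the grasp point. The pads swing forward as they close: fully open they stand 13 mm farther back than shut.
Start: joints at [-1.291, 0.359, 1.51, -0, 1.272, -0.115], TCP at [0.231, -0.554, 0.231] pointing down, gripper open.
Joint ranges: [-2.97, 2.97], [-1.01, 2.36], [0.21, 2.38], [-0.96, 4.11], [0.2, 2.71], [-2.98, 2.98]. Speed limits (rad/s): [2.39, 2.39, 3.14, 3.14, 3.14, 3.14].

### API

Orientations are given as a unit quaternion [w, x, y, z].
In Python, from station import read_state, grab_frame, camera_params, hand_in gives the robot as it stands.
- The arm moves only by the tool carry_out, never from a script. Its argument "moves" is a list of rows, each a list of 5 numbers: the shift along the tool's x, y, z in units of 40 mm (1.0 is 40 mm), then the turn about the tool's z in degrees, then the closure, from -1 (fully open) to 1 (shut). A call has 1 to 10 rows; each row shifts and turns the commanded pose from where the row before left it, along the tool's axes as they then stand; what a row does not reach is not made up. A row lasts 1/8 s, in which the tool goes at most 62.5 mm and 10.7 degrees, less where a joint would pass 70% of its speed; a pose out of reach is approached as far as the arm can. A call is refused whole if a number of a shift passes 1 or a number of a turn 10.7, either way. A call with a gripper value outside its range is refused whole. The fingers move at their own pace and stop on an object; "newtons" is the grip in N (left out, the last holds). Time passes only in rows, so rows that do not move let the fingers close. It gives the time, the measured TCP pose, the force, the opening and the grip force at its end, in the units of the state.
- read_state(): the state, without advancing time (a new reading comes with each control period).
- grab_frame(name): name is "side" or "top" or "wrist"; returns the picture (480x640x3 uint8, red, green, blue); there is no depth.
- camera_params(name): a dict with "vfov" (degrees; the focal length in pixels is half the picture's height over the tangent of half this angle, whatever the lens; pixels are square), "cx", "cy" (the principal point, pixels), "xyz" and "attitude" of the camera in the world. Camera axes: x right, y down, z forward; pixel columns grow to the right and rows downward; lengths in m; the calibration is good to about 2 mm. The wrist camera is an equidistant fisheye: a pixel r from the principal point sees the ray r / f radians off the axis. A picture is of the moment at which its call begins: read the wrist's pose just before it. camera_params takes no time and is no camera call; for the wrist camera it gives the pose at the moment of the call.
- hand_in(): hands the job in; it is judged then, once.
The state is a dict: "clock": time; "q": joint angles; "joint_vel": joint speeds; "effort": joint torques, N m; "eef_pos": TCP position; "orientation": TCP orientation; "ft_force": force on the tool from outside, world axes, zero at the start; "moment": the same for the moment, N m; "gripper_width": finger opening in m; "grasp_force": force on a finger pad.
Only numpy, scipy, OpenCV 4.12 (cv2) and the standard library are available. Lean on these libraries where they do the work, as an engineer would, in place of code of your own. Each camera call takes 0.05 s, during which the arm holds its last target. There are 200 camera calls.

## Working session

There is one attempt and no reset: what is moved stays moved. The work goes in short steps, Python scripts to look and compute and a tool call to move; the robot and the scene stay as the last step left them, time stands still between calls to the robot, and variables do not carry over. Pictures are saved under pics/ and viewed, at most 10 in all, crops included, and the job is handed in when it is done.

Besides the shell and the picture viewer there is one more tool, called after "Call:" in YAML: its name, and indented under it one key for each argument. carry_out: Moves the arm, as the interface text tells. Its arguments: {"type":"object","properties":{"moves":{"type":"array","items":{"type":"array","items":{"type":"number"}}},"newtons":{"type":"number"}},"required":["moves"]}

```bash
ls; mkdir -p pics
python3 - <<'E'
from station import *
import cv2,numpy as np
ims=[]
for n in ("side","top","wrist"):
    p=camera_params(n); print(n,p)
    im=grab_frame(n)[:,:,::-1]; cv2.imwrite(f"pics/{n}0.png",im)
print(read_state())
E
```

```text
pics
side {'vfov': 52.46871202941788, 'cx': 315.2264361921525, 'cy': 237.57296776749968, 'xyz': array([ 0.53415278, -0.88565591,  0.58917005]), 'attitude': array([-0.51276535,  0.85768099, -0.02693655,  0.027008  ])}
top {'vfov': 50.60168006193026, 'cx': 319.91829674143645, 'cy': 244.09062955489267, 'xyz': array([ 0.44418793, -0.02146254,  1.31109458]), 'attitude': array([ 0.04058835, -0.70066765,  0.71055225, -0.05032834])}
wrist {'vfov': 65.70646984690485, 'cx': 313.75335979722894, 'cy': 235.2441964510591, 'xyz': array([ 0.29597749, -0.52700785,  0.37267103]), 'attitude': array([ 0.11686907,  0.82366448, -0.54927914, -0.07880911])}
{'clock': 0.15, 'q': array([-1.29109450e+00,  3.59361300e-01,  1.51119321e+00, -3.14904101e-05,
        1.27254265e+00, -1.15091926e-01]), 'joint_vel': array([ 0.00023705, -0.00185524, -0.00174949, -0.0003794 ,  0.00081457,
       -0.00054516]), 'effort': array([ 1.90383951e-03, -5.28027356e+01, -2.78931195e+01, -7.02340253e-05,
        8.30371835e-03,  1.98660570e-05]), 'eef_pos': array([ 0.23060582, -0.55332234,  0.23063019]), 'orientation': array([-7.48468655e-04,  9.80579230e-01,  1.96121918e-01, -7.68398485e-05]), 'ft_force': array([0.46134301, 1.78614884, 0.28685213]), 'moment': array([0.02083096, 0.03831311, 0.03237588]), 'grasp_force': 0.0, 'gripper_width': 0.08529610351825972}
```

View pics/top0.png

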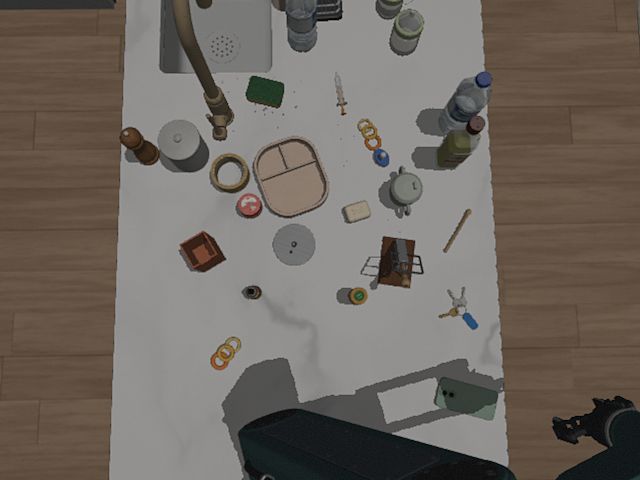

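View pics/side0.png

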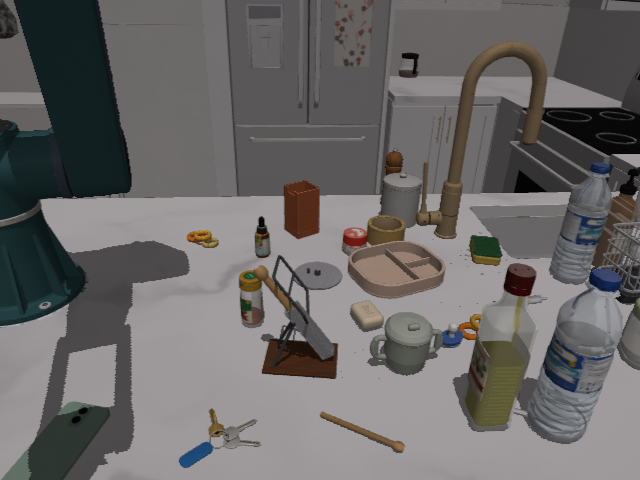

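The top view shows the cup at (203,251), tray (294,245), holder (398,262), dropper bottle (252,292), spice jar (357,296), soap (357,211), and balm pot (249,205). The side view shows the stick in the holder with its knob at (262,273). I'll enlarge these areas next.

```bash
cat > h.py <<'E'
import numpy as np
from scipy.spatial.transform import Rotation as R
from station import *
def Rq(q): return R.from_quat([q[1],q[2],q[3],q[0]]).as_matrix()
def ray(p,uv):
    f=240/np.tan(np.radians(p['vfov']/2)); d=(np.array(uv,float)-[p['cx'],p['cy']])/f
    return Rq(p['attitude'])@np.array([d[0],d[1],1])
def plane(n,uv,z):
    p=camera_params(n); d=ray(p,uv); return p['xyz']+d*(z-p['xyz'][2])/d[2]
def proj(n,X):
    p=camera_params(n); f=240/np.tan(np.radians(p['vfov']/2))
    c=Rq(p['attitude']).T@(np.array(X)-p['xyz']); return c[:2]/c[2]*f+[p['cx'],p['cy']]
def tri(n1,a,n2,b):
    p,q=camera_params(n1),camera_params(n2); d,e=ray(p,a),ray(q,b)
    s=np.linalg.lstsq(np.c_[d,-e],q['xyz']-p['xyz'],rcond=None)[0]
    A,B=p['xyz']+s[0]*d,q['xyz']+s[1]*e; return (A+B)/2,np.linalg.norm(A-B)
E
python3 - <<'E'
import cv2,numpy as np
t=cv2.imread('pics/top0.png'); s=cv2.imread('pics/side0.png')
g=lambda c,k:np.clip(cv2.resize(c,None,fx=k,fy=k,interpolation=cv2.INTER_CUBIC).astype(float)*1.5,0,255).astype('uint8')
a=g(t[220:280,175:335],5); b=g(t[225:295,355:435],5)
o=np.zeros((a.shape[0]+b.shape[0],800,3),'uint8'); o[:300,:800]=a; o[300:,:400]=b
cc=g(t[190:310,235:315],3)[:350]; o[300:300+cc.shape[0],420:660]=cc
cv2.imwrite('pics/a.png',o[:600])
x=g(s[170:390,220:350],2.7); y=g(s[170:300,270:350],4.5)
o=np.zeros((600,800,3),'uint8'); o[:x.shape[0],:x.shape[1]]=x; o[:y.shape[0],400:400+y.shape[1]]=y[:600]
cv2.imwrite('pics/b.png',o)
E
```

```text
(no output)
```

View pics/a.png

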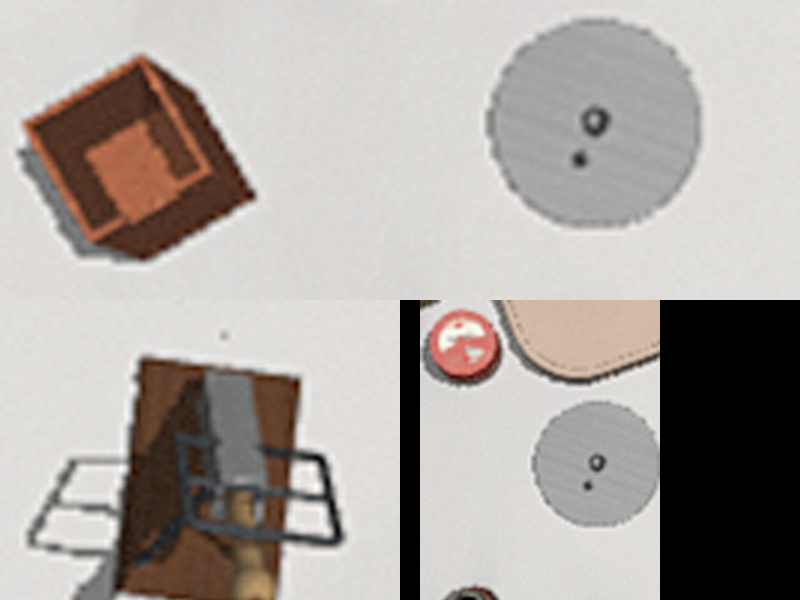

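View pics/b.png

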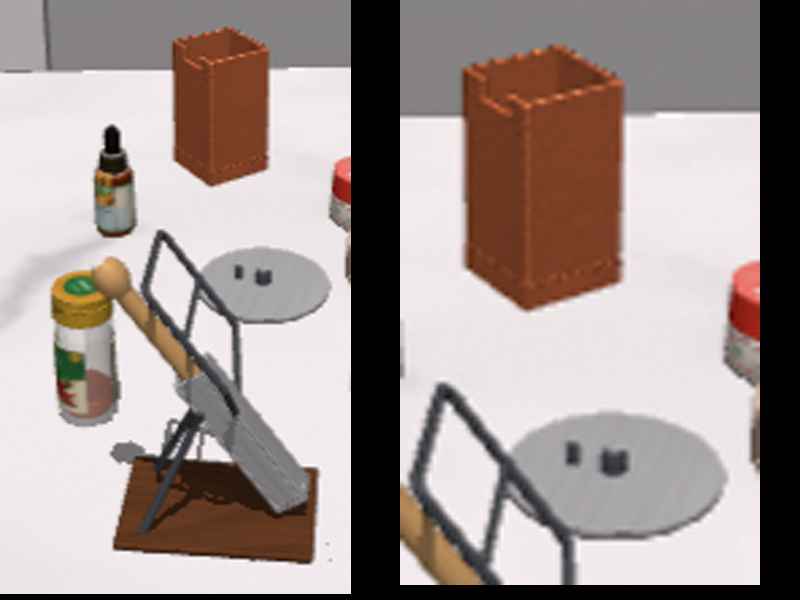

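The top crop shows the cup's notch in its lower-right rim wall, between crop points (125,222) and (175,190). The tray's shaft is at (595,120) and its pin at (580,158). The side crop confirms the notch on the near-left wall and shows the knob sticking out past the end of the guard.

Run:
```python
from h import *
import cv2
np.set_printoptions(precision=4,suppress=True)
A=lambda x,y:((x+.5)/5-.5+175,(y+.5)/5-.5+220)
B=lambda x,y:((x+.5)/5-.5+355,(y-300+.5)/5-.5+225)
S=lambda x,y:((x+.5)/2.7-.5+220,(y+.5)/2.7-.5+170)
cs=np.array([plane('top',A(*p),.126)[:2] for p in [(25,125),(142,55),(210,175),(92,242)]])
print('cup',cs.mean(0),np.linalg.norm(cs-np.roll(cs,-1,0),axis=1))
d=cs[1]+cs[0]-cs[2]-cs[3]; e=cs[1]-cs[0]+cs[2]-cs[3]; print('yaw',np.degrees(np.arctan2(d[1],d[0])),np.degrees(np.arctan2(e[1],e[0]))+90)
s=plane('top',A(595,120),.016);p=plane('top',A(580,158),.016);print('shaft',s,p,np.linalg.norm(s-p),np.degrees(np.arctan2(*(s-p)[1::-1])))
im=cv2.imread('pics/top0.png'); t=im[220:270,270:320]; m=(t.astype(int).sum(2)<520).astype('uint8')
k=cv2.findContours(m,0,1)[0]; k=max(k,key=cv2.contourArea); el=cv2.minEnclosingCircle(k); print('tray',el,plane('top',(el[0][0]+270,el[0][1]+220),.006))
print('knob',tri('top',B(255,582),'side',S(110,277)))
print('mouth',tri('top',B(242,495),'side',S(192,374)))
# foot plate corners z=.006
f=[plane('top',B(140,357),.006),plane('top',B(300,380),.006),plane('side',S(133,460),.006),plane('side',S(117,548),.006),plane('side',S(312,560),.006),plane('side',S(316,467),.006)];print(np.array(f))
for n,q,z in [('bottle',(252,290),.1),('jar',(358,296),.106),('balm',(249,204),.05),('soap',(357,211),.028)]: print(n,plane('top',q,z))
r=Rq(read_state()['orientation']);print(r)
```

```text
cup [0.5886 0.2468] [0.0632 0.0659 0.0626 0.0642]
yaw 29.909887930111463 30.16872551715219
shaft [0.6138 0.0271 0.016 ] [0.5942 0.0349 0.016 ] 0.021081132885863992 -21.871304654518447
tray ((24.5, 24.5), 34.64833068847656) [0.6127 0.0251 0.006 ]
knob (array([ 0.5044, -0.229 ,  0.1753]), np.float64(0.001472228819730289))
mouth (array([ 0.5506, -0.2363,  0.109 ]), np.float64(0.0009494847919750126))
[[ 0.632  -0.2041  0.006 ]
 [ 0.6188 -0.2871  0.006 ]
 [ 0.5123 -0.1913  0.006 ]
 [ 0.5033 -0.2734  0.006 ]
 [ 0.6224 -0.2901  0.006 ]
 [ 0.6346 -0.2048  0.006 ]]
bottle [0.493  0.1235 0.1   ]
jar [ 0.475  -0.1275  0.106 ]
balm [0.7117 0.1375 0.05  ]
soap [ 0.6947 -0.1371  0.028 ]
[[ 0.9231  0.3846 -0.0004]
 [ 0.3846 -0.9231  0.0014]
 [ 0.0001 -0.0015 -1.    ]]
```

Call:
carry_out:
  moves:
    - [0.97,-0.75,0,0,-1]
    - [0.97,-0.75,0,0,-1]
    - [0.97,-0.75,0,0,-1]
    - [0.97,-0.75,0,0,-1]
    - [0.97,-0.75,0,0,-1]
    - [0.97,-0.75,0,0,-1]
    - [0.97,-0.75,0,0,-1]
    - [0.97,-0.75,0,0,-1]
    - [0.97,-0.75,0,0,-1]
    - [0.97,-0.75,0,0,-1]

```text
clock: 1.4
eef_pos: [0.4741, -0.1261, 0.2313]
orientation: [0.0, 0.981, 0.196, 0.0]
ft_force: [0.3, -0.8, -0.6]
gripper_width: 0.0854
grasp_force: 0.0
```

Call:
carry_out:
  moves:
    - [0.97,-0.75,0,0,-1]
    - [0.97,-0.75,0,0,-1]
    - [0.97,-0.75,0,0,-1]
    - [0,0,0,0,-1]
    - [0,0,0,0,-1]

```text
clock: 2.02
eef_pos: [0.5457, -0.0, 0.2309]
orientation: [0.0, 0.98, 0.197, -0.001]
ft_force: [-0.5, -0.1, -0.1]
gripper_width: 0.0854
grasp_force: 0.0
```

```bash
cat >> h.py <<'E'
def wray(p,uv):
    f=240/np.tan(np.radians(p['vfov']/2)); d=np.array(uv,float)-[p['cx'],p['cy']]; r=np.hypot(*d); t=r/f
    return Rq(p['attitude'])@np.array([*(d/r*np.sin(t)),np.cos(t)])
def wplane(p,uv,z):
    d=wray(p,uv); return p['xyz']+d*(z-p['xyz'][2])/d[2]
def wproj(p,X):
    f=240/np.tan(np.radians(p['vfov']/2)); c=Rq(p['attitude']).T@(np.array(X)-p['xyz']); h=np.hypot(c[0],c[1]); return c[:2]/h*f*np.arctan2(h,c[2])+[p['cx'],p['cy']]
def wshot(name):
    import cv2,pickle
    p=camera_params('wrist'); im=grab_frame('wrist')[:,:,::-1].copy(); cv2.imwrite(f'pics/{name}.png',im); pickle.dump(p,open(f'pics/{name}.pkl','wb')); return im,p
E
python3 - <<'E'
from h import *
import cv2
im,p=wshot('w1'); s=read_state(); print(s['eef_pos'],s['q'],p['xyz'])
for X in [(.6138,.0271,.016),(.5942,.0349,.016),(.5886,.2468,.126)]: print(wproj(p,X))
E
```

```text
[ 5.45554544e-01 -5.41556349e-04  2.30995855e-01] [-1.27273952e-01  2.81741976e-01  1.62752905e+00 -5.39099437e-04
  1.23349088e+00  1.04916682e+00] [0.611189   0.02654446 0.37295127]
[314.24742298 126.81428335]
[298.75148602 142.56703511]
[45.05088379 69.64029503]
```

View pics/w1.png

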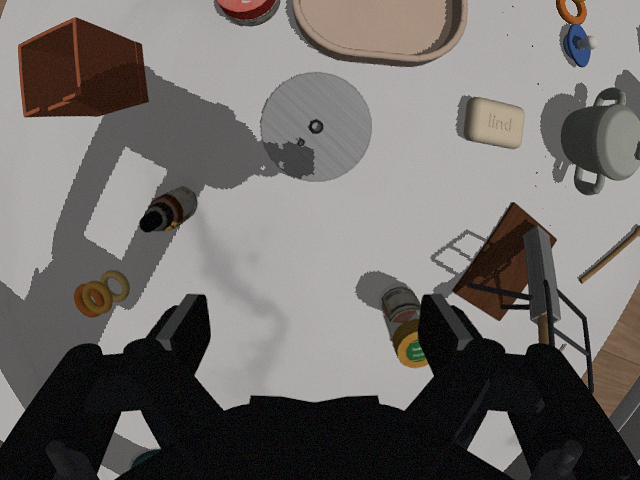

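The wrist view shows the tray's shaft at (316,126) and pin at (300,142), within 2 px of the prediction. The cup is at upper left, and its rim agrees too. I'll refine the shaft position and get the cup rim corners from here.

Run:
```python
from h import *
import cv2,pickle
np.set_printoptions(precision=4,suppress=True)
im=cv2.imread('pics/w1.png'); p=pickle.load(open('pics/w1.pkl','rb'))
g=cv2.cvtColor(im,cv2.COLOR_BGR2GRAY)
def blob(x,y,r,th):
    w=(g[y-r:y+r+1,x-r:x+r+1]<th).astype('uint8'); n,l,s,c=cv2.connectedComponentsWithStats(w); 
    return [(c[i]+[x-r,y-r],s[i,4]) for i in range(1,n) if s[i,4]>8]
for b in (blob(316,126,9,90),blob(300,142,6,70)): print([ (wplane(p,c,.015),a,c) for c,a in b])
print(np.unique(g[118:135,308:325]//20,return_counts=True))
m=(g[70:183,255:376]>105)&(g[70:183,255:376]<165)
# tray circle from lit edge
k=np.argwhere(m); 
co=max(cv2.findContours(m.astype('uint8'),0,1)[0],key=cv2.contourArea)[:,0]+[255,70]
P=np.array([wplane(p,c,.006)[:2] for c in co]); 
h=cv2.convexHull(P.astype('float32'))[:,0]; x=np.linalg.lstsq(np.c_[2*h,np.ones(len(h))],(h**2).sum(1),rcond=None)[0]; print('tray circ',x[:2],np.sqrt(x[2]+x[0]**2+x[1]**2))
for q in [(20,45),(75,18),(76,100),(25,115)]: print('cup',wplane(p,q,.126))
# side view: knob, sanity
```

```text
[(array([0.6146, 0.026 , 0.015 ]), np.int32(143), array([315.6364, 126.4825]))]
[(array([0.593 , 0.0335, 0.015 ]), np.int32(81), array([299.6296, 144.2099]))]
(array([0, 1, 2, 3, 4, 5, 6], dtype=uint8), array([ 17,  57,  27,  35,  10,  25, 118]))
tray circ [0.6149 0.0266] 0.055364611444549634
cup [0.6025 0.2868 0.126 ]
cup [0.634  0.2337 0.126 ]
cup [0.5736 0.2049 0.126 ]
cup [0.5482 0.2561 0.126 ]
```

Call:
carry_out:
  moves:
    - [0.33,-1,0,0,-1]
    - [0.33,-1,0,0,-1]
    - [0.33,-1,0,0,-1]
    - [0.33,-1,0,0,-1]
    - [0.33,-1,0,0,-1]
    - [0,0,0,-7.4,-1]
    - [0,0,0,0,-1]
    - [0,0,0,0,-1]

```text
clock: 3.08
eef_pos: [0.5303, 0.2089, 0.2313]
orientation: [0.0, 0.966, 0.257, -0.0]
ft_force: [-0.1, 0.0, -0.0]
gripper_width: 0.0856
grasp_force: 0.0
```

Run:
```python
from h import *
import cv2
np.set_printoptions(precision=4,suppress=True)
im,p=wshot('w2'); s=read_state(); print(s['eef_pos'],p['xyz'],Rq(s['orientation'])[:,:2].T, s['q'])
hs=cv2.cvtColor(im,cv2.COLOR_BGR2HSV)
print(wproj(p,(.589,.246,.126)))
c=im[60:300,190:450]; cv2.imwrite('pics/c.png',np.clip(cv2.resize(c,None,fx=2.4,fy=2.4)*1.0*1.4,0,255))
```

```text
[0.5304 0.209  0.2314] [0.5918 0.2434 0.3735] [[ 0.8676  0.4972 -0.0001]
 [ 0.4972 -0.8676  0.    ]] [ 0.2542  0.3161  1.5757 -0.0001  1.2499  1.3047]
[308.0396 131.6042][ WARN:0@1.276] global loadsave.cpp:1063 imwrite_ Unsupported depth image for selected encoder is fallbacked to CV_8U.
```

View pics/c.png

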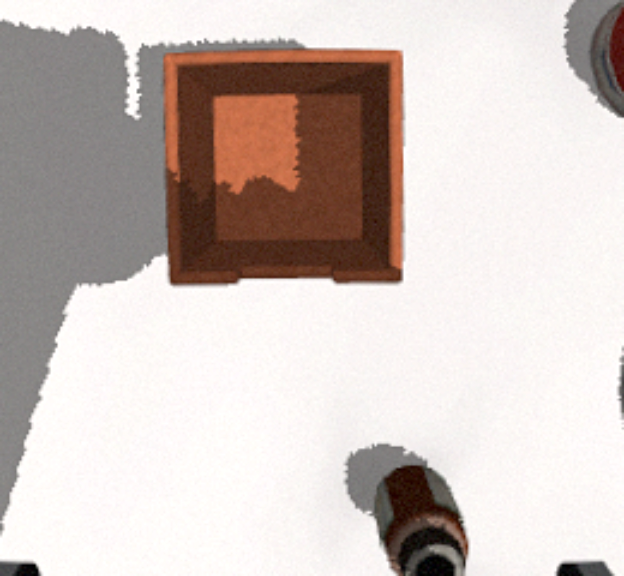

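The crop shows the cup from straight above, with rim corners (165,55), (402,50), (402,282), (170,283). The notch is on the lower wall, on the robot side along tool -x.

Run:
```python
from h import *
import pickle
np.set_printoptions(precision=4,suppress=True)
p=pickle.load(open('pics/w2.pkl','rb'));s=read_state();Rt=Rq(s['orientation'])
C=np.array([wplane(p,((x+.5)/2.4-.5+190,(y+.5)/2.4-.5+60),.126) for x,y in [(165,54),(402,50),(402,282),(170,283)]])
c=C.mean(0);print(c,np.linalg.norm(C-np.roll(C,-1,0),axis=1)); 
d=C[0]+C[1]-C[2]-C[3];e=C[0]-C[1]+C[3]-C[2];print(np.degrees([np.arctan2(d[1],d[0]),np.arctan2(e[1],e[0])-np.pi/2]))
print('tool delta units',Rt.T@(c-s['eef_pos'])/.04)
```

```text
[0.5907 0.2468 0.126 ] [0.0648 0.065  0.065  0.0644]
[30.3021 30.2204]
tool delta units [ 1.7777 -0.0712  2.6337]
```

Call:
carry_out:
  moves:
    - [0.89,-0.035,0,-0.4,-1]
    - [0.89,-0.035,0,0,-1]
    - [0,0,0.9,0,-1]
    - [0,0,0.9,0,-1]
    - [0,0,0.9,0,-1]
    - [0,0,0.9,0,-1]
    - [0,0,0,0,-1]
    - [0,0,0,0,0]
    - [0,0,0,0,1]
    - [0,0,0,0,1]
  newtons: 40

```text
clock: 4.38
eef_pos: [0.5918, 0.2487, 0.0891]
orientation: [-0.0, 0.965, 0.262, 0.002]
ft_force: [0.6, -0.5, 3.6]
gripper_width: 0.0656
grasp_force: 46.3
```

Call:
carry_out:
  moves:
    - [0,0,0,0,1]
    - [0,0,0,0,1]
    - [0,0,0,0,1]

```text
clock: 4.75
eef_pos: [0.5918, 0.2487, 0.089]
orientation: [0.0, 0.965, 0.262, 0.002]
ft_force: [-1.1, -1.1, 6.7]
gripper_width: 0.0655
grasp_force: 46.7
```

Call:
carry_out:
  moves:
    - [0,0,-0.5,0,1]
    - [0,0,-1,0,1]
    - [-0.382,0.853,0,0,1]
    - [-0.382,0.853,0,0,1]
    - [-0.382,0.853,0,0,1]
    - [-0.382,0.853,0,0,1]
    - [-0.382,0.853,0,0,1]
    - [-0.382,0.853,0,0,1]
    - [0,0,0,10.4,1]
    - [0,0,0,10.4,1]

```text
clock: 6.0
eef_pos: [0.6145, 0.0248, 0.147]
orientation: [-0.0, 0.997, 0.08, -0.001]
ft_force: [0.6, 0.1, -3.5]
gripper_width: 0.0648
grasp_force: 46.3
```

Call:
carry_out:
  moves:
    - [0,0,0,10.4,1]
    - [0,0,0,10.4,1]
    - [0,0,0,10.3,1]
    - [0,0,0,0,1]
    - [0,0,0,0,1]

```text
clock: 6.62
eef_pos: [0.6147, 0.0256, 0.1471]
orientation: [-0.0, 0.983, -0.185, -0.0]
ft_force: [-0.2, 0.4, -2.7]
gripper_width: 0.0653
grasp_force: 46.3
```

Run:
```python
from h import *
import cv2
np.set_printoptions(precision=4,suppress=True)
im,p=wshot('w3'); s=read_state(); Rt=Rq(s['orientation']); print(s['eef_pos'],s['q'],np.degrees(np.arctan2(Rt[1,0],Rt[0,0])),s['grasp_force'])
cv2.imwrite('pics/w3c.png',np.clip(im[60:380,150:500]*1.5*1.0,0,255).astype('uint8'))
sd=grab_frame('side')[:,:,::-1]; cv2.imwrite('pics/s3.png',sd)
o=np.zeros((400,760,3),'uint8'); o[:320,:350]=np.clip(im[60:380,150:500]*1.5,0,255)
c=cv2.resize(sd[150:310,240:400],None,fx=2.5,fy=2.5); o[:400,355:755]=np.clip(c*1.3,0,255); cv2.imwrite('pics/d.png',o)
```

```text
[0.6149 0.0255 0.1472] [-0.0708  0.4633  1.5681  0.0001  1.1105  1.872 ] -21.316838801370668 46.312721371650696
```

View pics/d.png

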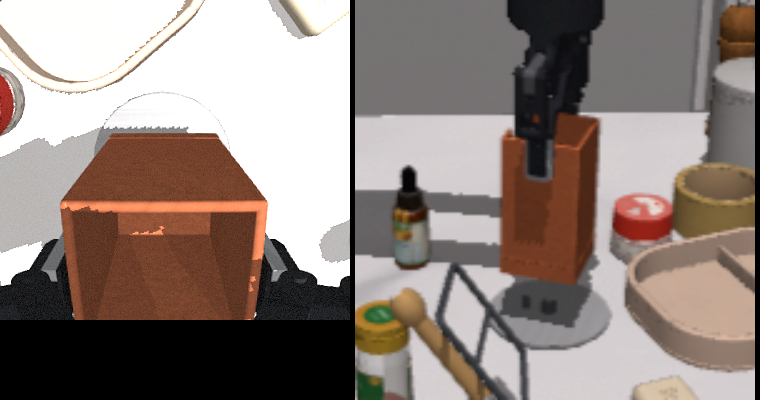

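The cup hangs upright over the tray. Its far rim edge runs at crop v≈204 from u=62 to 265, which is image (212,264) to (415,264). I'll compute its offset from the tray axis.

Run:
```python
from h import *
import pickle
np.set_printoptions(precision=4,suppress=True)
p=pickle.load(open('pics/w3.pkl','rb'));s=read_state();Rt=Rq(s['orientation'])
a,b=[wplane(p,q,.184) for q in [(212.5,264.5),(415,264)]]
print(Rt.T@(a-s['eef_pos']),Rt.T@(b-s['eef_pos']),a,b)
m=(a+b)/2-Rt[:,0]*.033; print('cup',m, 'need units',Rt.T@(np.array([.6145,.0265,0])-m)/.04, Rt.T@(np.array([.6145,.0265,0])-s['eef_pos'])/.04)
```

```text
[ 0.0309 -0.0306 -0.0367] [ 0.0311  0.0322 -0.0367] [0.6548 0.0428 0.184 ] [ 0.6321 -0.0158  0.184 ]
cup [0.6127 0.0255 0.184 ] need units [ 0.0333 -0.0383  4.6002] [-0.0178 -0.0187  3.6816]
```

Call:
carry_out:
  moves:
    - [0.03,-0.025,0.3,0,1]
    - [0,0,0.6,0,1]
    - [0,0,0.1,0,1]
    - [0,0,0.08,0,1]
    - [0,0,0.06,0,1]
    - [0,0,0,0,1]

```text
clock: 7.48
eef_pos: [0.6168, 0.026, 0.1021]
orientation: [-0.0, 0.982, -0.186, 0.0]
ft_force: [1.1, 0.5, -2.1]
gripper_width: 0.0652
grasp_force: 46.3
```

Call:
carry_out:
  moves:
    - [0,0,0.06,0,1]
    - [0,0,0.06,0,1]
    - [0,0,0,0,1]

```text
clock: 7.85
eef_pos: [0.6163, 0.026, 0.0967]
orientation: [-0.0, 0.982, -0.186, -0.0]
ft_force: [0.0, -0.9, -3.3]
gripper_width: 0.0652
grasp_force: 46.3
```

Call:
carry_out:
  moves:
    - [0,0,0.04,0,1]
    - [0,0,0.04,0,1]
    - [0,0,0,0,1]

```text
clock: 8.22
eef_pos: [0.6167, 0.026, 0.0951]
orientation: [-0.0, 0.982, -0.186, 0.0]
ft_force: [-2.2, 0.1, 8.0]
gripper_width: 0.0656
grasp_force: 47.7
```

Call:
carry_out:
  moves:
    - [0,0,0,0,-1]
    - [0,0,0,0,-1]
    - [0,0,0,0,-1]
    - [0,0,0,0,-1]
    - [0,0,-0.5,0,-1]
    - [0,0,-1,0,-1]
    - [0,0,-1,0,-1]
    - [0,0,-1,0,-1]
    - [0,0,-0.4,0,-1]
    - [0,0,0,0,-1]

```text
clock: 9.48
eef_pos: [0.6171, 0.0259, 0.2503]
orientation: [-0.0, 0.982, -0.186, 0.001]
ft_force: [-0.5, 0.6, -0.9]
gripper_width: 0.0852
grasp_force: 0.0
```

Call:
carry_out:
  moves:
    - [-0.253,0.925,0,0,-1]
    - [-0.253,0.925,0,0,-1]
    - [-0.253,0.925,0,0,-1]
    - [-0.253,0.925,0,0,-1]
    - [-0.253,0.925,0,0,-1]
    - [-0.253,0.925,0,0,-1]
    - [-0.253,0.925,0,0,-1]
    - [-0.253,0.925,0,0,-1]
    - [0,0,0,-6.65,-1]
    - [0,0,0,-6.65,-1]

```text
clock: 10.72
eef_pos: [0.4312, -0.2196, 0.2475]
orientation: [-0.001, 0.998, -0.07, -0.002]
ft_force: [-0.2, -0.6, -0.2]
gripper_width: 0.0855
grasp_force: 0.0
```

Call:
carry_out:
  moves:
    - [0,0,0,0,0]
    - [0,0,0,0,0]

```text
clock: 10.98
eef_pos: [0.4323, -0.2194, 0.2486]
orientation: [-0.001, 0.997, -0.072, -0.001]
ft_force: [0.3, 0.0, 1.0]
gripper_width: 0.0513
grasp_force: 0.0
```

Run:
```python
from h import *
import cv2
np.set_printoptions(precision=4,suppress=True)
im,p=wshot('w4'); s=read_state(); Rt=Rq(s['orientation']); print(s['eef_pos'],s['q'],np.degrees(np.arctan2(Rt[1,0],Rt[0,0])),s['gripper_width'])
print(wproj(p,(.5044,-.229,.1753)))
sd=grab_frame('side')[:,:,::-1]; cv2.imwrite('pics/s4.png',sd)
t=grab_frame('top')[:,:,::-1]; cv2.imwrite('pics/t4.png',t)
o=np.zeros((600,800,3),'uint8'); o[:420,:420]=np.clip(cv2.resize(im[20:300,180:460],None,fx=1.5,fy=1.5)*1.5,0,255)
o[:320,430:790]=np.clip(cv2.resize(sd[160:320,240:420],None,fx=2,fy=2)*1.3,0,255)
o[330:580,430:780]=np.clip(cv2.resize(t[220:270,260:330],None,fx=5,fy=5)*1.5,0,255); cv2.imwrite('pics/e.png',o)
```

```text
[ 0.4325 -0.2194  0.2489] [-0.6121  0.1757  1.725   0.0001  1.2425  1.1029] -8.266838696437206 0.04443590522684134
[310.8336 126.6845]
```

View pics/e.png

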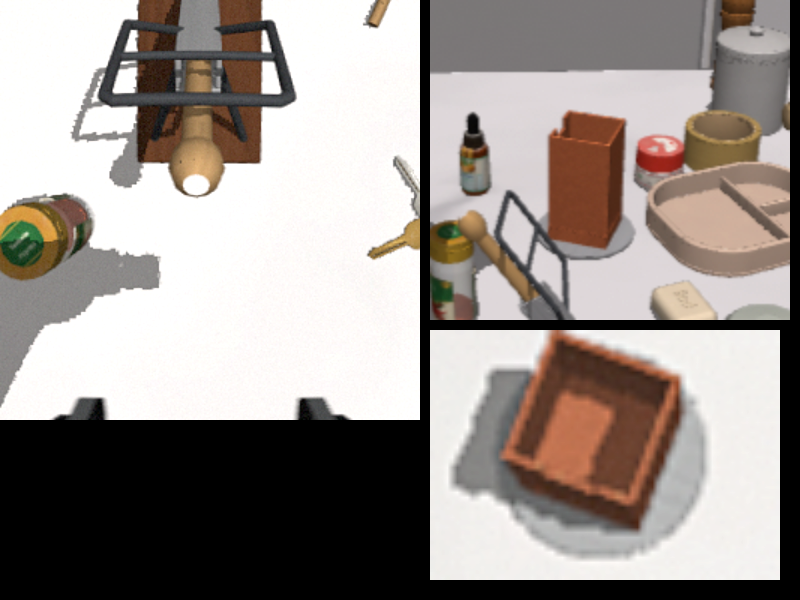

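The cup is home on the tray. In the wrist crop the knob is centred at (197,167), image (311,131). The guard's end bar is at crop y≈100, about 25 mm away, so vertical fingers can take the knob clear of the guard.

Call:
carry_out:
  moves:
    - [0.875,0,0,0,0]
    - [0.875,0,0,0,0]
    - [0,0,0.8,0,0]
    - [0,0,0.8,0,0]
    - [0,0,0.5,0,0]
    - [0,0,0.22,0,0]
    - [0,0,0,0,0.5]
    - [0,0,0,0,1]
    - [0,0,0,0,1]
    - [0,0,0,0,1]
  newtons: 80

```text
clock: 12.38
eef_pos: [0.5024, -0.23, 0.1575]
orientation: [0.0, 0.997, -0.071, 0.0]
ft_force: [0.0, -0.1, 2.1]
gripper_width: 0.018
grasp_force: 78.2
```

Call:
carry_out:
  moves:
    - [0,0,0,0,1]
    - [0,0,0,0,1]

```text
clock: 12.62
eef_pos: [0.5023, -0.23, 0.1574]
orientation: [0.0, 0.997, -0.071, 0.0]
ft_force: [-0.3, -0.3, 5.0]
gripper_width: 0.0179
grasp_force: 78.6
```

Call:
carry_out:
  moves:
    - [-0.143,0,-0.205,0,1]
    - [-0.143,0,-0.205,0,1]
    - [0,0,0,0,1]

```text
clock: 13.0
eef_pos: [0.4906, -0.2282, 0.1742]
orientation: [0.0, 0.997, -0.071, 0.0]
ft_force: [0.2, -0.4, 0.0]
gripper_width: 0.0177
grasp_force: 78.3
```

Run:
```python
from h import *
import cv2
sd=grab_frame('side')[:,:,::-1]; cv2.imwrite('pics/s5.png',sd)
im,p=wshot('w5')
o=np.zeros((480,800,3),'uint8'); o[:480,:480]=np.clip(cv2.resize(sd[220:380,215:375],None,fx=3,fy=3,interpolation=cv2.INTER_CUBIC)*1.4,0,255)
o[:300,490:790]=np.clip(im[130:430,160:460]*1.5,0,255)
cv2.imwrite('pics/f.png',o)
```

```text
(no output)
```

View pics/f.png

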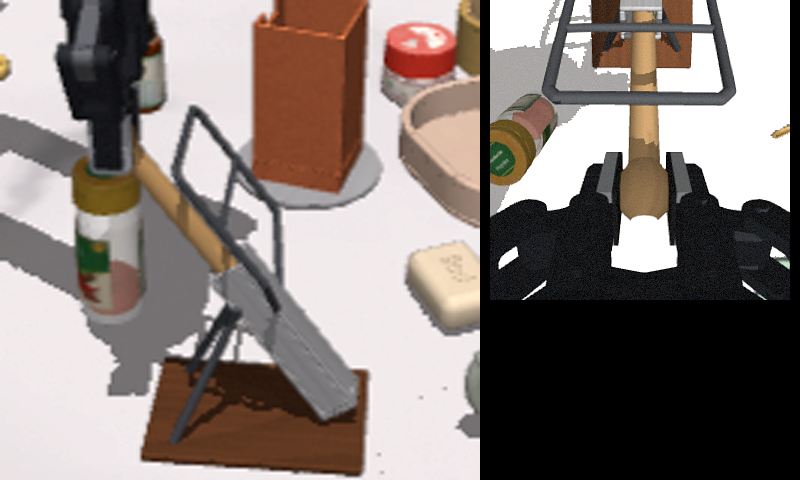

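The stick is moving up with the knob held between the pads, still along the sleeve axis. I'll keep drawing it out.

Call:
carry_out:
  moves:
    - [-0.287,0,-0.41,0,1]
    - [-0.287,0,-0.41,0,1]
    - [-0.287,0,-0.41,0,1]
    - [-0.287,0,-0.41,0,1]
    - [-0.287,0,-0.41,0,1]
    - [-0.287,0,-0.41,0,1]
    - [-0.1,0,-0.6,0,1]
    - [0,0,-0.6,0,1]
    - [0,0,0,0,1]
    - [0,0,0,0,1]

```text
clock: 14.35
eef_pos: [0.4181, -0.2175, 0.3191]
orientation: [-0.0, 0.997, -0.071, -0.0]
ft_force: [-0.7, 0.3, -1.2]
gripper_width: 0.018
grasp_force: 78.3
```

Run:
```python
from h import *
import cv2
np.set_printoptions(precision=4,suppress=True)
s=read_state(); print(s['eef_pos'],s['q'])
sd=grab_frame('side')[:,:,::-1]; cv2.imwrite('pics/s6.png',sd)
im,p=wshot('w6')
hs=cv2.cvtColor(sd.copy(),cv2.COLOR_BGR2HSV); m=cv2.inRange(hs,(8,70,80),(22,220,255)); 
x0,y0=[int(v) for v in proj('side',s['eef_pos'])]; print(x0,y0)
print(proj('side',s['eef_pos']+[.574*.19,-.015,-.819*.19+.019]),proj('side',s['eef_pos']+[0,0,-.17]))
w=m[y0-40:y0+130,x0-40:x0+120]; n,l,st,c=cv2.connectedComponentsWithStats(w)
for i in range(1,n):
    if st[i,4]>60: print(st[i]+[x0-40,y0-40,0,0,0],cv2.fitLine(np.argwhere(l==i)[:,::-1].astype('float32'),2,0,.01,.01).ravel())
```

```text
[ 0.4181 -0.2175  0.3191] [-0.6265  0.0948  1.6439  0.      1.404   1.0871]
197 185
[275.2034 269.2128] [207.8305 283.4536]
[205 181  70  92 830] [ 0.6172  0.7868 82.4663 82.2108]
[ 299  215   18   68 1042] [  0.0265  -0.9996 151.1584 105.4338]
[187 230  31  18 327] [ 0.9497  0.3132 45.8777 92.8838]
[239 270  23  22 291] [  0.6887  -0.7251  92.9141 136.9828]
```

Call:
carry_out:
  moves:
    - [-0.6,0,0,0,1]
    - [-0.6,0,0,0,1]
    - [0,0,0,0,1]

```text
clock: 14.82
eef_pos: [0.3698, -0.2103, 0.3188]
orientation: [-0.001, 0.997, -0.072, -0.001]
ft_force: [0.3, 0.3, -0.6]
gripper_width: 0.018
grasp_force: 78.3
```

```bash
cat >> h.py <<'E'
def stickline(n,name):
    import cv2
    np.set_printoptions(precision=4,suppress=True)
    s=read_state(); sd=grab_frame(n)[:,:,::-1].copy(); cv2.imwrite(f'pics/{name}.png',sd)
    m=cv2.inRange(cv2.cvtColor(sd,cv2.COLOR_BGR2HSV),(8,70,60),(22,220,255))
    x0,y0=proj(n,s['eef_pos']+[0,0,-.02]); k=max(0,int(y0)-90),max(0,int(x0)-110)
    w=m[k[0]:k[0]+240,k[1]:k[1]+240]; N,l,st,c=cv2.connectedComponentsWithStats(w); out=[]
    for i in range(1,N):
        if st[i,4]>80:
            P=np.argwhere(l==i)[:,::-1].astype('float32')+[k[1],k[0]]; f=cv2.fitLine(P.astype('float32'),2,0,.01,.01).ravel()
            t=(P-f[2:])@f[:2]; print(n,'ends',f[2:]+f[:2]*t.min(),f[2:]+f[:2]*t.max(),st[i,4])
    return s
E
python3 - <<'E'
from h import *
s=stickline('side','s7'); stickline('top','t7'); print(s['eef_pos'])
R0=Rq(s['orientation']); g=s['eef_pos']+[0,0,.02]
for a in (20,25,30,35):
    f=g+190e-3*(R0[:,0]*np.sin(np.radians(a))-[0,0,np.cos(np.radians(a))]); print(a,proj('side',f),proj('side',g),proj('top',f),proj('top',g))
E
```

```text
side ends [163.6951 174.9855] [239.9459 271.415 ] 1237
side ends [238.5186 283.3425] [260.843  280.4039] 338
top ends [516.0631 254.5372] [525.2347 374.0563] 4213
top ends [378.9066 278.7076] [409.9777 280.4079] 268
top ends [349.8476 296.148 ] [366.8968 294.7452] 147
top ends [405.2372 292.802 ] [412.1454 335.9767] 182
top ends [520.4804 480.7457] [535.6876 389.4483] 1929
[ 0.3698 -0.2103  0.3188]
20 [217.2309 278.107 ] [163.0596 170.948 ] [401.3994 313.0302] [413.9842 348.1129]
25 [226.4064 275.2882] [163.0596 170.948 ] [402.619  306.2139] [413.9842 348.1129]
30 [235.2422 271.7204] [163.0596 170.948 ] [403.9225 299.6071] [413.9842 348.1129]
35 [243.6845 267.4103] [163.0596 170.948 ] [405.3057 293.2399] [413.9842 348.1129]
```

The side and top views both show the stick held at about 33° tilt, with side ends (164,175) and (240,271). The cup allows at most about 25°. I'll lower the grip force and see whether the stick sags towards vertical.

Call:
carry_out:
  moves:
    - [0,0,-0.4,6.6,1]
    - [0,0,-0.2,6.7,1]
    - [0,0,0,0,1]
    - [0,0,0,0,1]
  newtons: 20

```text
clock: 15.42
eef_pos: [0.3714, -0.2109, 0.3432]
orientation: [-0.0, 0.983, -0.185, -0.0]
ft_force: [0.4, -0.9, -1.1]
gripper_width: 0.0181
grasp_force: 78.3
```

```bash
cat >> h.py <<'E'
def tilts(name):
    s=stickline('side','s'+name); stickline('top','t'+name); print(s['eef_pos'],s['q'],s['gripper_width'],s['grasp_force'])
    R0=Rq(s['orientation']); print(np.degrees(np.arctan2(R0[1,0],R0[0,0]))); g=s['eef_pos']+[0,0,.02]
    for a in (0,10,20,30):
        f=g+190e-3*(R0[:,0]*np.sin(np.radians(a))-[0,0,np.cos(np.radians(a))]); print(a,proj('side',f),proj('side',g),proj('top',f),proj('top',g))
E
python3 -c "
from h import *
tilts('8')"
```

```text
side ends [162.8546 154.583 ] [232.8121 266.8557] 1346
side ends [238.6828 283.0393] [260.7155 280.679 ] 337
top ends [516.6239 254.2411] [526.9333 369.2608] 4276
top ends [379.0066 278.8372] [409.9962 280.0928] 267
top ends [350.2458 297.7895] [366.2512 292.8068] 144
top ends [417.0014 335.0852] [418.7085 294.9876] 172
top ends [520.4741 481.9659] [541.1256 409.0356] 1481
[ 0.3714 -0.2109  0.3432] [-0.6786  0.0068  1.6802  0.0002  1.4553  1.2646] 0.01808144969238183 78.28682460822165
-21.337554615932373
0 [177.4301 269.2728] [161.9423 154.8019] [399.5121 341.7377] [416.9051 348.1782]
10 [195.7431 271.3084] [161.9423 154.8019] [404.658 327.614] [416.9051 348.1782]
20 [213.6473 270.1817] [161.9423 154.8019] [410.1292 313.9711] [416.9051 348.1782]
30 [230.7275 265.7647] [161.9423 154.8019] [415.8458 301.0236] [416.9051 348.1782]
```

Call:
carry_out:
  moves:
    - [0,0,0,0,0.9]
    - [0,0,0,0,0.9]
  newtons: 20

```text
clock: 15.78
eef_pos: [0.3711, -0.2109, 0.3435]
orientation: [-0.0, 0.983, -0.186, -0.0]
ft_force: [-0.4, 0.2, -0.4]
gripper_width: 0.0173
grasp_force: 78.3
```

```bash
python3 -c "
from h import *
tilts('9')" | grep -E "side|eef|\["
```

```text
side ends [162.1174 153.4155] [232.6127 266.7294] 1345
side ends [238.7079 282.86  ] [260.6344 280.8204] 338
top ends [516.5886 254.2353] [527.041  370.2576] 4290
top ends [378.9248 278.8771] [409.9951 280.122 ] 269
top ends [349.842 297.353] [366.3244 293.3289] 144
top ends [417.3049 336.0859] [418.8367 294.9939] 175
top ends [520.4828 482.0122] [541.162  410.0466] 1458
[ 0.3711 -0.2109  0.3435] [-0.6791  0.0059  1.6803  0.0001  1.4558  1.2663] 0.017338074237366437 78.29021170386113
0 [177.179  269.0887] [161.6535 154.5573] [399.5553 341.9082] [416.9647 348.3859]
10 [195.4702 271.1402] [161.6535 154.5573] [404.7348 327.7909] [416.9647 348.3859]
20 [213.3549 270.0275] [161.6535 154.5573] [410.2394 314.155 ] [416.9647 348.3859]
30 [230.4179 265.6217] [161.6535 154.5573] [415.9887 301.2147] [416.9647 348.3859]
```

The stick stays at about 31° and the grip force stays at 78 N. I'll swing the stick down in the grip by pressing its lower end against the fixed guard's end bar.

Call:
carry_out:
  moves:
    - [0,0,0.3,-6.6,1]
    - [0,0,0.61,-6.7,1]
    - [0.5,0,0,0,1]
    - [0.5,0,0,0,1]
    - [0.4,0,0,0,1]
    - [0.25,0,0,0,1]
    - [0.25,0,0,0,1]
    - [0,0,0,0,1]

```text
clock: 16.88
eef_pos: [0.4467, -0.2217, 0.307]
orientation: [-0.0, 0.997, -0.071, -0.0]
ft_force: [-1.3, 0.8, -1.7]
gripper_width: 0.0178
grasp_force: 78.2
```

```bash
python3 -c "
from h import *
tilts('10')"
python3 - <<'E'
import cv2
im=cv2.imread('pics/s10.png')[120:320,120:340]; cv2.imwrite('pics/g.png',cv2.convertScaleAbs(cv2.resize(im,None,fx=3,fy=3)[:600,:],alpha=1.3))
E
```

```text
side ends [223.7989 191.3779] [274.531  272.4155] 765
side ends [314.8961 283.1167] [319.815  215.7163] 2251
side ends [187.7112 232.8863] [217.3806 242.8687] 343
side ends [238.5749 283.2875] [261.7595 280.6329] 343
side ends [270.6406 355.8458] [273.8166 338.4198] 161
top ends [444.4393 251.2619] [465.1609 216.4998] 102
top ends [519.9963 216.2013] [527.673  456.4578] 7427
top ends [381.1499 253.9909] [391.2769 235.4239] 115
top ends [408.3726 238.295 ] [410.9579 254.3293] 111
top ends [378.0054 277.9524] [406.5467 281.2097] 238
top ends [407.4357 272.6174] [413.0583 293.718 ] 87
top ends [349.025 298.088] [366.5969 293.1047] 143
[ 0.4467 -0.2217  0.307 ] [-0.5994  0.1465  1.6124  0.0001  1.3833  1.1139] 0.017771866556848186 78.17344427341595
-8.165958792963798
0 [226.0637 290.6548] [217.1024 181.0745] [400.415  307.4085] [417.171  306.9426]
10 [246.1106 290.2937] [217.1024 181.0745] [402.1585 293.0793] [417.171  306.9426]
20 [265.5918 286.9541] [217.1024 181.0745] [404.2899 279.068 ] [417.171  306.9426]
30 [284.0875 280.641 ] [217.1024 181.0745] [406.7798 265.6007] [417.171  306.9426]
```

Call:
carry_out:
  moves:
    - [0.2,0,0,0,1]
    - [0.2,0,0,0,1]
    - [0.25,0,0,0,1]
    - [0,0,0,0,1]

```text
clock: 17.48
eef_pos: [0.473, -0.2257, 0.3071]
orientation: [-0.0, 0.997, -0.071, 0.0]
ft_force: [-1.3, 1.1, -1.9]
gripper_width: 0.0181
grasp_force: 78.1
```

Call:
carry_out:
  moves:
    - [-0.5,0,0,0,1]
    - [-0.7,0,0,0,1]
    - [-0.5,0,-0.5,0,1]
    - [0,0,-0.5,0,1]
    - [0,0,0,0,1]

```text
clock: 18.1
eef_pos: [0.4048, -0.2163, 0.349]
orientation: [0.001, 0.997, -0.072, 0.002]
ft_force: [0.6, -0.1, -0.5]
gripper_width: 0.0181
grasp_force: 78.2
```

```bash
python3 -c "
from h import *
tilts('11')"
```

```text
side ends [190.7118 162.7456] [244.1683 263.4415] 867
side ends [307.2452 281.7544] [309.1179 215.0033] 1067
side ends [187.7552 232.7959] [217.363  242.9405] 341
side ends [238.5753 283.0235] [261.172  280.6104] 344
top ends [381.2941 254.0653] [390.8076 236.7028] 95
top ends [408.2094 238.285 ] [410.9384 254.3502] 106
top ends [516.0105 236.2109] [530.3245 338.9061] 4048
top ends [378.963 278.909] [409.993  280.1723] 275
top ends [349.8055 294.4929] [367.1623 296.7547] 154
top ends [407.1335 292.9558] [415.5817 318.4764] 88
top ends [522.1804 480.1957] [540.3607 379.3439] 2491
[ 0.4048 -0.2163  0.349 ] [-0.6416  0.0521  1.619   0.0002  1.4659  1.0725] 0.018066268741594633 78.2414359075483
-8.211264578354413
0 [197.8098 267.4332] [184.8904 151.8749] [401.8655 326.5182] [419.7617 329.892 ]
10 [218.2069 266.8967] [184.8904 151.8749] [403.7044 311.5651] [419.7617 329.892 ]
20 [237.9378 263.2294] [184.8904 151.8749] [405.9557 297.033 ] [419.7617 329.892 ]
30 [256.5786 256.436 ] [184.8904 151.8749] [408.5899 283.1494] [419.7617 329.892 ]
```

Call:
carry_out:
  moves:
    - [0,0,0.5,0,1]
    - [0,0,0.55,0,1]
    - [0.5,0,0,0,1]
    - [0.6,0,0,0,1]
    - [0.4,0,0,0,1]
    - [0.25,0,0,0,1]
    - [0.25,0,0,0,1]
    - [0.18,0,0,0,1]
    - [0,0,0,0,1]
    - [-0.3,0,0,0,1]

```text
clock: 19.45
eef_pos: [0.4794, -0.2266, 0.3052]
orientation: [0.0, 0.997, -0.071, 0.0]
ft_force: [-0.7, 0.0, -0.6]
gripper_width: 0.018
grasp_force: 78.2
```

Call:
carry_out:
  moves:
    - [-0.7,0,0,0,1]
    - [-0.7,0,-0.5,0,1]
    - [-0.4,0,-0.5,0,1]
    - [0,0,0,6.6,1]
    - [0,0,0,6.6,1]
    - [0,0,0,0,1]

```text
clock: 20.2
eef_pos: [0.4075, -0.2162, 0.3458]
orientation: [0.0, 0.983, -0.185, 0.001]
ft_force: [-0.2, -0.4, -0.3]
gripper_width: 0.0179
grasp_force: 78.2
```

```bash
python3 -c "
from h import *
tilts('12')"
```

```text
side ends [187.0748 151.4549] [223.3826 274.364 ] 1226
side ends [308.8567 281.8162] [310.5758 215.0148] 1267
side ends [238.5556 283.1463] [261.2911 280.5246] 346
top ends [381.2703 254.0869] [391.1218 235.4248] 111
top ends [515.5748 234.3015] [529.4388 334.8695] 3918
top ends [408.0106 238.085 ] [410.9843 254.3681] 109
top ends [378.8981 278.6949] [409.9662 280.5623] 279
top ends [350.091  297.3667] [366.3315 293.3352] 145
top ends [521.832  477.9881] [538.9164 376.3138] 2488
[ 0.4075 -0.2162  0.3458] [-0.6379  0.0597  1.6185  0.0002  1.462   1.3054] 0.017947240581897436 78.15636974817608
-21.34358323627271
0 [199.7347 269.104 ] [187.1029 154.0766] [401.5144 325.2399] [419.2715 328.3434]
10 [218.4008 271.1104] [187.1029 154.0766] [406.6555 311.162 ] [419.2715 328.3434]
20 [236.7417 269.9405] [187.1029 154.0766] [412.1319 297.4779] [419.2715 328.3434]
30 [254.3371 265.4656] [187.1029 154.0766] [417.8638 284.4023] [419.2715 328.3434]
```

The stick now hangs at about 12.5°, which fits the cup. Next I'll carry it over the cup, with the tool yaw already matched to the tray.

Call:
carry_out:
  moves:
    - [0.1,-0.4,0,0,1]
    - [0.18,-0.8,0,0,1]
    - [0.18,-0.8,0,0,1]
    - [0.18,-0.8,0,0,1]
    - [0.18,-0.8,0,0,1]
    - [0.18,-0.8,0,0,1]
    - [0.18,-0.8,0,0,1]
    - [0.18,-0.8,0,0,1]
    - [0.18,-0.8,0,0,1]
    - [0.18,-0.75,0,0,1]

```text
clock: 21.55
eef_pos: [0.5828, 0.0423, 0.3451]
orientation: [-0.0, 0.983, -0.185, -0.0]
ft_force: [0.5, -0.8, -0.3]
gripper_width: 0.0181
grasp_force: 78.2
```

Call:
carry_out:
  moves:
    - [0,0,0,0,1]
    - [0,0,0,0,1]
    - [0,0,0,0,1]

```text
clock: 21.92
eef_pos: [0.5816, 0.0396, 0.3453]
orientation: [0.0, 0.983, -0.186, -0.0]
ft_force: [0.3, -0.8, -0.1]
gripper_width: 0.0179
grasp_force: 78.2
```

```bash
python3 -c "
from h import *
import cv2
tilts('13'); im,p=wshot('w13')
print(proj('side',(.6148,.0267,.132)),proj('top',(.6148,.0267,.132)))
s=cv2.imread('pics/s13.png')[90:290,220:380];t=cv2.imread('pics/t13.png')[190:310,240:360]
o=np.zeros((600,800,3),'uint8');o[:600,:480]=cv2.resize(s,None,fx=3,fy=3);o[:300,490:790]=cv2.resize(t,None,fx=2.5,fy=2.5);o[305:600,490:790]=im[150:445,160:460]
cv2.imwrite('pics/i.png',cv2.convertScaleAbs(o,alpha=1.4))"
```

```text
side ends [305.0923 121.4794] [325.605  203.0993] 493
side ends [386.8287 155.7472] [401.4365 159.0954] 148
side ends [422.4075 224.1153] [425.385  161.9227] 331
side ends [313.0073 280.5862] [317.7672 215.5686] 1979
side ends [365.5517 232.7423] [405.3103 225.7692] 953
side ends [191.0427 231.9087] [216.9846 244.0329] 320
side ends [238.8914 276.0174] [260.0393 275.4407] 124
top ends [381.161  254.0115] [391.1642 235.4008] 118
top ends [378.9124 278.8679] [409.9848 280.3251] 291
top ends [350.1759 298.4502] [366.0904 292.2314] 146
top ends [219.9624 355.9573] [238.588  339.5328] 196
[0.5816 0.0396 0.3453] [-0.0505  0.2541  1.3814 -0.0001  1.5066  1.8937] 0.017949868359512337 78.16692079009954
-21.395841252506763
0 [301.3756 202.1496] [301.9036 110.2571] [285.4364 248.6803] [279.9289 236.6114]
10 [316.5888 203.0665] [301.9036 110.2571] [290.6279 234.9261] [279.9289 236.6114]
20 [331.7208 201.3775] [301.9036 110.2571] [295.5619 221.1757] [279.9289 236.6114]
30 [346.4039 197.0273] [301.9036 110.2571] [300.1584 207.6437] [279.9289 236.6114]
[317.3374 223.3066] [291.8413 236.7717]
```

View pics/i.png

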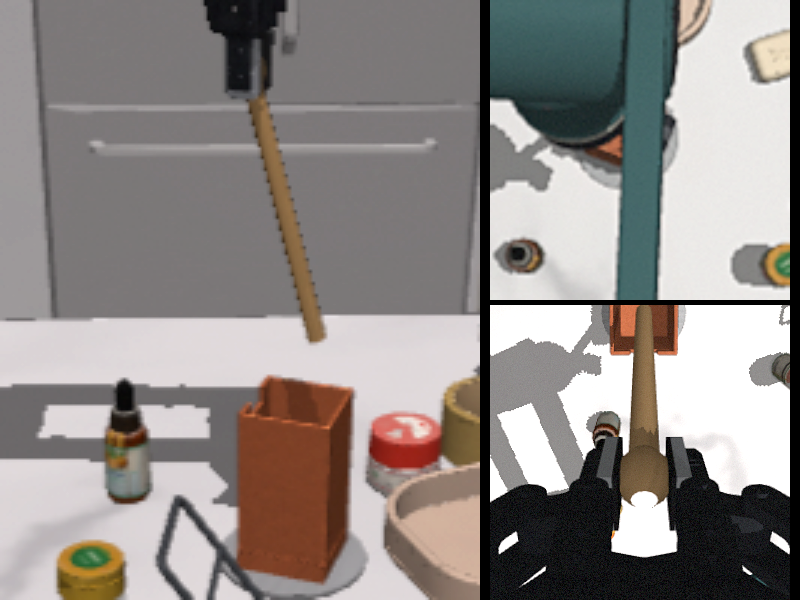

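The stick hangs above the cup in line with the notch, knob towards the notch side. Its foot is at side-image (325,203). I'll work out the foot's position in the cup frame.

Run:
```python
from h import *
import cv2,pickle
np.set_printoptions(precision=4,suppress=True)
s=read_state();Rt=Rq(s['orientation']);x,y=Rt[:,0],Rt[:,1];c=np.array([.6148,.0267,.006])
p=camera_params('side');d=ray(p,(325.6,203.1));t=((s['eef_pos']-p['xyz'])@y)/(d@y);f=p['xyz']+t*d
print('foot side',f,'tool',Rt.T@(f-s['eef_pos']),'cup x',(f-c)@x)
im=cv2.imread('pics/w13.png');p=pickle.load(open('pics/w13.pkl','rb'));h=cv2.cvtColor(im,cv2.COLOR_BGR2HSV)
m=cv2.inRange(h,(9,50,40),(24,200,255))
for v in range(60,330,20):
    u=np.flatnonzero(m[v,285:350]); print(v,285+u.min() if len(u) else 0,285+u.max() if len(u) else 0,len(u),end=' | ')
for X in (f,f-.14*(f-s['eef_pos']-[0,0,.02])): print(wproj(p,X))
```

```text
foot side [0.6302 0.0204 0.181 ] tool [0.052  0.     0.1644] cup x 0.016691384533425575
60 285 337 53 | 80 285 322 38 | 100 285 298 14 | 120 0 0 0 | 140 285 347 37 | 160 285 346 52 | 180 285 346 46 | 200 304 323 20 | 220 303 324 22 | 240 302 325 24 | 260 287 326 27 | 280 285 327 31 | 300 295 332 38 | 320 290 338 49 | [312.6713 153.1763]
[312.5902 164.8641]
```

Call:
carry_out:
  moves:
    - [-0.14,0,0.3,0,1]
    - [0,0,0.45,0,1]
    - [0,0,0.45,0,1]
    - [0,0,0.45,0,1]
    - [0,0,0.45,0,1]
    - [0,0,0.45,0,1]
    - [0,0,0.45,0,1]
    - [0,0,0.4,0,1]
    - [0,0,0.2,0,1]
    - [0,0,0,0,1]

```text
clock: 23.32
eef_pos: [0.5764, 0.0419, 0.2007]
orientation: [0.0, 0.983, -0.186, -0.001]
ft_force: [0.0, -0.4, -1.1]
gripper_width: 0.0181
grasp_force: 78.2
```

Call:
carry_out:
  moves:
    - [0,0,0.1,0,1]
    - [0,0,0.1,0,1]
    - [0,0,0.05,0,1]
    - [0,0,0,0,1]

```text
clock: 23.82
eef_pos: [0.5768, 0.042, 0.1912]
orientation: [-0.0, 0.983, -0.185, -0.0]
ft_force: [-0.4, -0.6, -0.6]
gripper_width: 0.0181
grasp_force: 78.2
```

Call:
carry_out:
  moves:
    - [0,0,0.05,0,1]
    - [0,0,0.04,0,1]
    - [0,0,0,0,1]

```text
clock: 24.2
eef_pos: [0.577, 0.042, 0.188]
orientation: [-0.0, 0.983, -0.185, 0.0]
ft_force: [-1.2, -0.3, 2.5]
gripper_width: 0.0183
grasp_force: 78.5
```

Call:
carry_out:
  moves:
    - [-0.07,0,0.01,0,1]
    - [-0.07,0,0.01,0,1]
    - [0,0,0,0,1]

```text
clock: 24.58
eef_pos: [0.5715, 0.044, 0.1868]
orientation: [-0.0, 0.983, -0.185, -0.0]
ft_force: [0.3, 0.1, 1.2]
gripper_width: 0.0179
grasp_force: 78.3
```

```bash
python3 -c "
from h import *
tilts('14')" | grep side
```

```text
side ends [386.2162 155.9193] [401.4084 158.9592] 151
side ends [421.0823 224.0756] [425.4136 162.0289] 262
side ends [314.0584 194.717 ] [315.9767 283.2389] 2209
side ends [365.5329 232.8079] [405.3019 225.6859] 956
side ends [187.7486 232.7961] [217.3861 242.8633] 342
side ends [238.6676 283.1368] [260.7629 280.5718] 335
side ends [271.0064 354.6782] [273.146  338.8843] 141
```

Call:
carry_out:
  moves:
    - [0,0,0,0,0.4]
    - [0,0,0,0,0.2]
    - [0,0,0,0,0]
    - [0,0,0,0,-0.2]
    - [0,0,0,0,-0.2]
    - [0,0,0,0,-0.2]
    - [0,0,-0.4,0,-0.2]
    - [0,0,-0.8,0,-0.2]
    - [0,0,-0.8,0,-0.2]
    - [0,0,-0.4,0,-0.2]

```text
clock: 25.92
eef_pos: [0.5728, 0.0439, 0.2859]
orientation: [-0.0, 0.983, -0.185, 0.002]
ft_force: [0.6, 0.5, 0.3]
gripper_width: 0.0514
grasp_force: 0.0
```

Call:
carry_out:
  moves:
    - [-0.8,0,-0.5,0,-0.2]
    - [-0.9,0,-0.5,0,-0.2]
    - [-0.9,0,0,0,-0.2]
    - [-0.5,0,0,0,-0.2]
    - [0,0,0,0,-0.2]

```text
clock: 26.55
eef_pos: [0.4553, 0.0894, 0.3229]
orientation: [0.0, 0.983, -0.185, -0.0]
ft_force: [0.4, -0.0, -0.3]
gripper_width: 0.0512
grasp_force: 0.0
```

Run:
```python
from h import *
import cv2
np.set_printoptions(precision=4,suppress=True)
im,p=wshot('w15'); sd=grab_frame('side')[:,:,::-1].copy(); cv2.imwrite('pics/s15.png',sd); s=read_state(); print(s['eef_pos'],s['gripper_width'])
x=np.array([.931,-.365,0]); c=np.array([.6148,.0267,.006]); y=np.array([.365,.931,0])
# predicted stick for foot xf, angle a
for xf,a in ((.010,15),(.010,18),(.022,25)):
    F=c+x*xf+[0,0,.018]; a=np.radians(a); D=-x*np.sin(a)+[0,0,np.cos(a)]
    print(xf,'rim',(xf-.098*np.tan(a)),'side top/notch',proj('side',F+.2*D),proj('side',F+.115*D),'wrist',wproj(p,F+.2*D),wproj(p,F+.115*D))
h=cv2.cvtColor(sd,cv2.COLOR_BGR2HSV); m=cv2.inRange(h,(10,60,60),(22,200,255))
for v in range(150,226,5):
    u=np.flatnonzero(m[v,270:345]); print(v,(270+u.min(),270+u.max()) if len(u) else 0,end=' ')
print()
h=cv2.cvtColor(im,cv2.COLOR_BGR2HSV); m=cv2.inRange(h,(11,60,60),(24,180,255))
n,l,st,ce=cv2.connectedComponentsWithStats(m)
print([(st[i],ce[i]) for i in range(1,n) if st[i,4]>150])
```

```text
[0.4572 0.089  0.3229] 0.05090688969673107
0.01 rim -0.016259020858250026 side top/notch [298.6245 182.9091] [308.4023 220.6119] wrist [313.0096  43.9528] [313.1955  41.1574]
0.01 rim -0.021842130230824812 side top/notch [293.98   183.6427] [305.7922 220.9378] wrist [313.0013  59.1644] [313.191   47.7309]
0.022 rim -0.023698150499189864 side top/notch [289.0796 187.0309] [305.2916 223.0436] wrist [313.0083  76.4742] [313.1968  50.0689]
150 0 155 0 160 0 165 0 170 0 175 0 180 0 185 (np.int64(293), np.int64(300)) 190 (np.int64(293), np.int64(302)) 195 (np.int64(296), np.int64(302)) 200 (np.int64(298), np.int64(303)) 205 (np.int64(300), np.int64(304)) 210 (np.int64(301), np.int64(306)) 215 (np.int64(303), np.int64(308)) 220 (np.int64(304), np.int64(328)) 225 (np.int64(305), np.int64(328)) 
[(array([110,   0,  40,   8, 217], dtype=int32), array([128.0968,   2.8387])), (array([619,   0,  21,  65, 651], dtype=int32), array([632.7865,  21.0768])), (array([508,  13,  25,  30, 247], dtype=int32), array([517.6073,  28.336 ])), (array([299,  35,  31,  34, 691], dtype=int32), array([314.5326,  52.4949])), (array([495,  52,  47,  25, 410], dtype=int32), array([517.8122,  66.2488])), (array([    0,    70,   118,   335, 16648], dtype=int32), array([ 41.4708, 279.0053])), (array([485,  92,  33,  39, 503], dtype=int32), array([500.4871, 111.6859])), (array([589,  93,  20,  22, 173], dtype=int32), array([599.8902, 103.4509])), (array([253, 263,  36,  51, 847], dtype=int32), array([270.8784, 287.6612])), (array([ 126,  416,   56,   55, 1028], dtype=int32), array([155.4134, 442.3949]))]
```

Run:
```python
from h import *
import cv2
a=cv2.imread('pics/s4.png'); b=cv2.imread('pics/s15.png'); c=grab_frame('side')[:,:,::-1]
for im in (a,b,c):
    h=cv2.cvtColor(np.ascontiguousarray(im),cv2.COLOR_BGR2HSV)[200:290,290:350]; m=cv2.inRange(h,(2,120,40),(11,255,255))
    print(cv2.boundingRect(m),cv2.moments(m,True)['m10']/m.astype(bool).sum(),m.astype(bool).sum())
print(np.abs(b.astype(int)-c)[150:300,270:350].max())
```

```text
(9, 16, 51, 68) 28.718736477715275 2311
(9, 16, 51, 68) 28.98629531388152 2262
(9, 16, 51, 68) 28.95046439628483 2261
52
```

The cup hasn't moved since it was seated. The stick is leaning in the notch and looks at rest, so I'm handing in.

```bash
python3 -c "
from station import *
print(hand_in())"
```

```text
the job is handed in; nothing more can be done
None
```

I handed the job in at about 27 s on the robot's clock, and no verdict came back: the cup measured fully home on the tray's shaft and pin, the released stick stood knob up on its floor at about 18° in the notch, and the arm touched no bystander that I saw.

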